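# Swap two stock bins under the rack's dust lid

## Task

The red and the blue stock bin stand in each other's bays. Open the rack's clear dust lid until it rests on its stop, then swap the bins by sliding them on the bench, without lifting or tipping them, so that each stands squarely in the bay marked with its own colour, pushed fully back against the rack's rear wall (the grey bay is spare). Leave the lid open and do not shift anything else on the bench.

Things in the scene. Friction and masses are not known exactly. Their poses are not given: they have to be found in the camera images.
- rack: Dark steel rack fixed on the bench, three bays side by side, 430 mm wide (y), walls 58 mm high. Origin: on the bench at the middle bay's centre; x from the open front (edges at x = -55 mm) to the rear wall (face at +52 mm), z up. Bay centres at y = -140, 0, +140 mm; bays 130 mm wide, no floor of their own (bins slide on the bench). Partitions 10 mm thick, 40 mm high.
- lid (a joint): Angle (rad) of the clear, yellow-framed lid (430 x 113 mm, 0.3 kg) that covers all bays: 0 closed, grows as its front edge swings up and over to the rear, 1.85 on its stop, leaning back. Moves freely: let go below about 1.55 it falls shut, above it falls open to the stop.
- lid_handle (a point): Middle of the lid's round dark handle bar (10 mm thick, 120 mm long, along the rack's y). It stands 45 mm out from the lid's front edge (held by a post at each end), in front of the rack and 64 mm above the bench when closed; above the lid's edge when the lid is upright. 158 mm from the hinge axis.
- lid_hinge (a point): Middle of the lid's hinge axis, which runs along the rack's y: at x = +58 mm, 62 mm high in the rack's frame; the lid turns about the +y axis.
- bay_red: Red mark of one bay: painted floor, a strip of red tape on the bench before the bay and a red card on the rack's rear. Flat, nothing to bump into. Origin: centre of the bay on the bench; axes as the rack's. Which bay is red varies.
- bay_blue: Blue mark of another bay, like the red one.
- bay_grey: Grey mark of the spare, empty bay, like the red one.
- bin_red: Red open bin with copper fittings, 100 mm long (x), 110 wide (y), 52 high, walls 5 mm, 0.4 to 0.8 kg. Cross partitions (4 mm thick, 45 mm high, at x = +-26 mm) bound an empty middle compartment, 48 mm (x) by 100 mm (y); floor 5 mm. Fixed fittings in the ends, below 50 mm. Origin: centre of underside. Fingers spread against the middle's side walls slide and steer it.
- bin_blue: Blue bin with brass fittings, same size, form and weight as the red one.
- tin: Bystander: upright green-labelled tin, 70 mm across, 85 mm high, standing on the robot's side of the rack. Origin: centre of underside.
- tape: Bystander: grey ring-shaped roll, 76 mm across, 35 mm high, lying flat on the robot's side of the rack. Origin: centre of underside.
- valve: Bystander: upright brass valve with red lever, base 56 mm across, 72 mm high; the lever reaches 40 mm from its axis along its x. On the robot's side of the rack. Origin: centre of underside.
- spray: Bystander: yellow-labelled can, 54 mm across, 170 mm high, beside the rack on the left. Origin: centre of underside.
- thinner: Bystander: bottle with red cap, 70 mm across, 190 mm high, beside the rack on the right. Origin: centre of underside.
- tee: Bystander: grey plastic pipe tee lying at the left, 120 mm long (x), 48 mm high; branch reaches 50 mm along its y. Origin: middle, on the bench.
- wrench: Bystander: wrench lying at the right, 200 mm long (x). Origin: near its middle, on the bench.
Mind the look-alikes: they are no part of the job. Several things look just like the bin_blue: the one meant starts farthest to the robot's left.

How it is judged:
On the way:
1. the lid is open, resting on its stop (value of joint lid above 1.78 rad), for 0.3 s.
At the end, for the whole second after the job is handed in: Each bin rests flat (tilt under 0.06 rad) in the bay of its colour, centre at x -10 to +12 mm (rear wall: +2) and within 15 mm in y of the bay mark's origin, turned under 0.15 rad (either way round); the lid is open on its stop (above 1.78 rad) (x of bin_red in the frame of bay_red between -0.01 and 0.012 m and y of bin_red in the frame of bay_red between -0.015 and 0.015 m and angle between the x axis of bin_red and the x axis of bay_red, either way round below 0.15 rad and angle between each of bin_red, bin_blue's own z axis and vertical below 0.06 rad and height (world z) of each of bin_red, bin_blue below 0.005 m and linear speed of each of bin_red, bin_blue below 0.02 m/s and x of bin_blue in the frame of bay_blue between -0.01 and 0.012 m and y of bin_blue in the frame of bay_blue between -0.015 and 0.015 m and angle between the x axis of bin_blue and the x axis of bay_blue, either way round below 0.15 rad and value of joint lid above 1.78 rad); the robot touches nothing.
It fails at once if the red bin was lifted or tipped (more than 20 mm up or 0.3 rad) (height (world z) of bin_red above 0.02 m or angle between bin_red's own z axis and vertical above 0.3 rad).
It fails at once if the blue bin was lifted or tipped (more than 20 mm up or 0.3 rad) (height (world z) of bin_blue above 0.02 m or angle between bin_blue's own z axis and vertical above 0.3 rad).
It fails at once if a bystander was shifted by more than 20 mm (distance of any of tin, tape, valve, spray, thinner, tee, wrench from where it was at the start of the episode above 0.02 m).
It also fails if it takes over 72 s, if anything falls off the work surface, if the arm or the gripper's body presses on something with over 40 N, if the wrist force passes 120 N, or if a joint passes its speed limit or range.

## Robot

A 6-joint arm with a two-finger parallel gripper is mounted at the origin on the work surface. World frame = base frame: x ahead of the robot, y to its left, z up, the work surface at z = 0. Lengths are in m, angles in rad, forces in N, time in s.
With the tool pointing down it reaches from about 0.275 to 0.975 m from the base axis. Payload 8.4 kg.
Tool frame: the origin (TCP) lies on the centre line of the jaws, within the pads' length; the fingertips stand 19 mm ahead of it and the grasp point (between the pads) is the TCP; z points along the fingers, y is the line along which they close (so a half turn about z gives the same grasp; the last joint's range is limited). The gripper opens to 92 mm and grips with 3 to 60 N. Pads are 20 mm wide; open, the fingers measure 128 mm over their backs; the gripper's body (75 mm by 189 mm) begins 69 mm behind the grasp point.
Start: joints at [1.201, 0.353, 1.633, -0, 1.155, -0.002], TCP at [0.225, 0.583, 0.234] pointing down, gripper open.
Joint ranges: [-2.63, 2.63], [-0.92, 2.1], [0.06, 2.66], [-1.3, 4.44], [0, 2.69], [-3.02, 3.02]. Speed limits (rad/s): [2.22, 2.22, 2.79, 3.14, 3.14, 3.14].

## Interface

Orientations are given as a unit quaternion [w, x, y, z].
In Python, from plant import env gives the robot as it stands. The module is installed in compiled form; this text tells all that it offers.
- The arm moves only by the tool servo_tool, never from a script. Its argument "increments" is one flat list of numbers, 5 for each row, row after row: the shift along the tool's x, y, z in units of 0.15 m (1.0 is 0.15 m), then the turn about the tool's z in units of pi rad (1.0 is pi rad), then the finger opening in mm, from 0 to 91.9. In form: [dx, dy, dz, spin, claw, dx, dy, dz, spin, claw, ...]. A call has 1 to 5 rows; each row is the pose to reach, as a shift and turn from the pose commanded when the call began, along the tool's axes at that moment, turning the shorter way round; what a row does not reach only later rows make up. A row lasts 1/12 s, in which the tool goes at most 41.7 mm and 7.16 degrees, less where a joint would pass 70% of its speed; a pose out of reach is approached as far as the arm can. A call with a number of a shift or a turn outside -1 to 1 is refused whole. A call with a gripper value outside its range is refused whole. The fingers move at their own pace and stop on an object; "grip_force" is the grip in N (left out, the last holds). Time passes only in rows, so rows that repeat a pose let the fingers close. It gives the time, the measured TCP pose, the force, the opening and the grip force at its end, in the units of the state.
- env.observe(): the state, without advancing time (a new reading comes with each control period).
- env.read_camera(name): name is "scene" or "top" or "wrist"; returns (picture, depth): 384x512x3 uint8, red, green, blue; 384x512 float32, m along the optical axis (not along the pixel's ray), 0 where there is no reading.
- env.calibration(name): a dict with "mtx" (3x3 intrinsics, pixels), "R" (3x3) and "t" (3): a world point X has camera coordinates R X + t; the wrist camera has in their place "mount" (4x4, takes a point from camera to tool coordinates, whose origin is the TCP and whose axes are the flange's). Camera axes: x right, y down, z forward; pixel columns grow to the right and rows downward; lengths in m; the calibration is good to about 2 mm. A picture is of the moment at which its call begins: read the wrist's pose just before it. calibration takes no time and is no camera call.
- env.sign_off(): hands the job in; it is judged then, once.
Trained networks look in the newest picture that a camera, given by its name, has taken for a name from the list of things; names that differ only in an ending like _2 or _b are one class to them, and where a whole thing is asked for, a point or a joint stands for the part that bears it (a point fixed in the world has none). Each returns a list of dicts, best first, with "confidence" (0 to 1); they miss things now and then, are a little off and sometimes report something else, mostly with a low value. They report only what shows in the picture. A call takes as long as a camera call. They do not tell look-alikes from the thing itself.
- env.recognise(camera, target): "xyz" ([x, y, z] in m, in world coordinates, good to about 4 mm: the middle of the surface that is visible of it).
- env.trace(camera, target): "mask" (384x512 bool, what is visible of it).
- env.pinpoint(camera, target): "xyz" ([x, y, z] in m, in world coordinates, good to about 4 mm: a listed point, or the origin of a listed thing).
The state is a dict: "t": time; "joint_positions": joint angles; "joint_velocities": joint speeds; "joint_torque": joint torques, N m; "eef_pos": TCP position; "orientation": TCP orientation; "contact_force": force on the tool from outside, world axes, zero at the start; "wrist_torque": the same for the moment, N m; "gripper_width": finger opening in m; "grasp_force": force on a finger pad.
Only numpy, scipy, OpenCV 4.12 (cv2) and the standard library are available. Lean on these libraries where they do the work, as an engineer would, in place of code of your own. Each camera call takes 0.05 s, during which the arm holds its last target. There are 200 camera calls.

## Working session

There is one attempt and no reset: what is moved stays moved. The work goes in short steps, Python scripts to look and compute and a tool call to move; the robot and the scene stay as the last step left them, time stands still between calls to the robot, and variables do not carry over. Pictures are saved under pics/ and viewed, at most 10 in all, crops included, and the job is handed in when it is done.

Besides the shell and the picture viewer there is one more tool, called after "Emit:" as name(argument=value, ...) on one line, values as JSON. servo_tool: Moves the arm, as the interface text tells. Its arguments: {"type":"object","properties":{"increments":{"type":"array"},"grip_force":{"type":"number"}},"required":["increments"]}

```bash
mkdir -p pics
python3 - <<'E'
from plant import env
import cv2,numpy as np
s=env.observe();print(s)
for c in("scene","top"):
    p,d=env.read_camera(c);cv2.imwrite(f"pics/{c}0.png",p[:,:,::-1])
    for n in("rack","lid_handle","lid_hinge","bay_red","bay_blue","bay_grey","bin_red","bin_blue","tin","tape","valve","spray","thinner","tee","wrench"):
        print(c,n,[(np.round(r["xyz"],3).tolist(),round(r["confidence"],2)) for r in env.pinpoint(c,n)])
print(env.observe()["t"])
E
```

```text
{'t': 0.0, 'joint_positions': array([ 1.20059685e+00,  3.53625652e-01,  1.63412513e+00,  1.78243585e-05,
        1.15522113e+00, -2.42334969e-03]), 'joint_velocities': array([-1.55168173e-06,  7.35669914e-04,  3.10543812e-04,  1.01704415e-03,
        1.40580477e-03, -1.50575542e-03]), 'joint_torque': array([-1.57937989e-04, -5.93847227e+01, -3.34228277e+01,  6.96488866e-02,
        2.35569041e-02, -1.17826462e-04]), 'eef_pos': array([0.22455037, 0.58276115, 0.23288159]), 'orientation': array([-1.35752930e-04,  1.82856959e-01,  9.83139287e-01, -6.76180014e-04]), 'contact_force': array([ 0.30766157,  0.35264753, -0.23809624]), 'wrist_torque': array([ 0.02583925,  0.02857269, -0.03218883]), 'grasp_force': 0.0, 'gripper_width': 0.09204086793605379}
scene rack [([0.644, -0.067, 0.002], 0.97)]
scene lid_handle [([0.544, -0.076, 0.066], 0.57)]
scene lid_hinge [([0.704, -0.063, 0.058], 0.69)]
scene bay_red [([0.645, -0.067, 0.005], 0.74)]
scene bay_blue [([0.42, -0.102, -0.001], 0.54)]
scene bay_grey [([0.627, 0.071, 0.005], 0.73)]
scene bin_red []
scene bin_blue [([0.364, -0.502, 0.003], 0.
[... 366 characters left out ...]
dle [([0.547, -0.079, 0.064], 0.58)]
top lid_hinge [([0.7, -0.061, 0.057], 0.6), ([0.624, 0.074, 0.003], 0.43)]
top bay_red []
top bay_blue []
top bay_grey [([0.628, 0.07, 0.003], 0.81)]
top bin_red []
top bin_blue [([0.64, -0.069, 0.004], 0.69), ([0.365, -0.499, -0.001], 0.58)]
top tin [([0.395, 0.349, 0.002], 0.72), ([0.422, -0.1, 0.005], 0.68)]
top tape [([0.425, -0.202, -0.002], 0.75)]
top valve [([0.4, 0.028, 0.004], 0.58)]
top spray [([0.585, 0.449, 0.001], 0.62)]
top thinner [([0.615, -0.374, -0.002], 0.9), ([0.66, -0.202, 0.001], 0.62), ([0.587, 0.447, 0.001], 0.49)]
top tee [([0.394, 0.349, 0.004], 0.61), ([0.545, -0.079, 0.066], 0.51)]
top wrench [([0.372, -0.338, 0.002], 0.9)]
1.6
```

View pics/scene0.png

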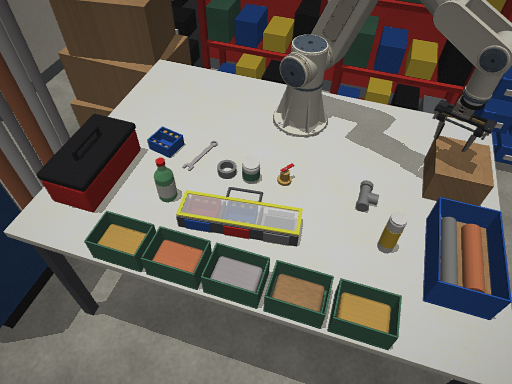

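View pics/top0.png

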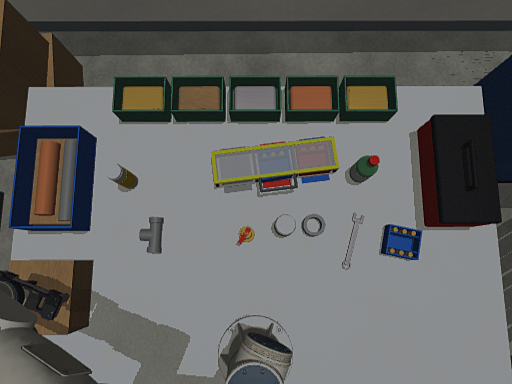

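Top view: the lid-covered rack is centred at about (275,162). From image left to right (robot's left to right) its bays are grey, red-taped (275,185) and blue-taped (315,178). The blue bin stands in the red bay and the red bin in the blue bay.
bin_blue candidates are the bin in the rack's middle bay (275,160), the small blue bin at (402,242), and the large blue crate (55,178), which is the wrong shape and size. The crate aside, the one farthest to the robot's left is the bin in the rack. I'll check that in a crop.

```bash
cat > h.py <<'E'
from plant import env
import cv2,numpy as np
from scipy.spatial.transform import Rotation as Ro
def cloud(cam):
    p,d=env.read_camera(cam);k=env.calibration(cam);v,u=np.mgrid[:384,:512]
    K=k["mtx"];C=np.stack([(u-K[0,2])/K[0,0]*d,(v-K[1,2])/K[1,1]*d,d],-1)
    return p,d,(C-k["t"])@k["R"]          # R^T (C-t)
def pose():
    s=env.observe();w,x,y,z=s["orientation"];return s,Ro.from_quat([x,y,z,w]).as_matrix()
def go(target,phi):
    "increments to world target with tool y axis at world angle phi"
    s,R=pose();d=R.T@(np.array(target)-s["eef_pos"])/.15
    a=np.arctan2(R[1,1],R[0,1]);e=(phi-a+np.pi)%(2*np.pi)-np.pi
    return np.round(d,3),"spin",round(-e/np.pi,3)
E
python3 - <<'E'
from h import *
for cam in("top","scene"):
    p,d,X=cloud(cam);h=cv2.cvtColor(p,cv2.COLOR_RGB2HSV)
    m=(cv2.inRange(h,(22,150,90),(36,255,255))>0)&(X[...,2]>.04)&(X[...,2]<.085)&(abs(X[...,1]+.07)<.26)&(abs(X[...,0]-.65)<.12)
    P=X[m];print(cam,len(P),P[:,2].mean(),cv2.minAreaRect((P[:,:2]*1000).astype(np.float32)))
    if cam=="top": cv2.imwrite("pics/crop.png",cv2.resize(p[120:260,200:440,::-1],(720,420),interpolation=cv2.INTER_CUBIC))
E
```

```text
top 917 0.06907743963515992 ((646.619873046875, -69.27668762207031), (113.94169616699219, 428.54937744140625), 7.075630187988281)
scene 825 0.06765957813895324 ((647.6898193359375, -66.80264282226562), (117.83259582519531, 428.40130615234375), 7.104763507843018)
```

View pics/crop.png

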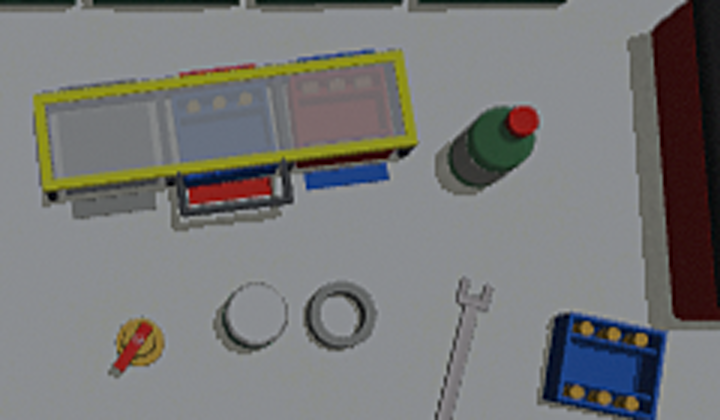

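The crop shows the blue bin with brass fittings in the middle (red-taped) bay and the red bin in the blue-taped bay. The look-alike sits alone at crop (608,365), so the rack's blue bin is the right one.

Emit:
servo_tool(increments=[-0.25,-0.23,0,0,60,-0.5,-0.46,0,0,40,-0.75,-0.69,0,0,30,-1,-0.93,0,0,30,-1,-0.93,0,0,30], grip_force=20)

```text
t: 2.12
eef_pos: [0.3149, 0.3971, 0.2336]
orientation: [0.0, 0.183, 0.983, -0.0]
contact_force: [1.2, -0.1, -0.8]
gripper_width: 0.0606
grasp_force: 0.0
```

Emit:
servo_tool(increments=[-0.25,-0.23,0,0,30,-0.5,-0.46,0,0,30,-0.75,-0.69,0,0,30,-1,-0.93,0,0,30,-1,-0.93,0,0,30])

```text
t: 2.53
eef_pos: [0.4049, 0.2129, 0.2339]
orientation: [0.0, 0.183, 0.983, 0.0]
contact_force: [1.1, 0.6, -0.8]
gripper_width: 0.0301
grasp_force: 0.0
```

Emit:
servo_tool(increments=[-0.25,-0.23,0,0.035,30,-0.5,-0.46,0,0.07,30,-0.75,-0.69,0,0.105,30,-1,-0.93,0,0.14,30,-1,-0.93,0,0.17,30])

```text
t: 2.95
eef_pos: [0.4949, 0.0285, 0.2339]
orientation: [0.0, 0.439, 0.899, 0.0]
contact_force: [0.8, 0.7, 0.5]
gripper_width: 0.0304
grasp_force: 0.0
```

Run:
```python
from h import *
print(go([.5463,-.0806,.15],.124)); print(pose()[0]["t"])
```

```text
(array([-0.784, -0.178,  0.56 ]), 'spin', np.float64(0.172))
2.95
```

Emit:
servo_tool(increments=[-0.25,-0.06,0.15,0.035,30,-0.5,-0.12,0.3,0.07,30,-0.784,-0.178,0.45,0.105,30,-0.784,-0.178,0.56,0.14,30,-0.784,-0.178,0.56,0.172,30])

```text
t: 3.37
eef_pos: [0.5452, -0.0806, 0.1457]
orientation: [-0.002, 0.663, 0.748, -0.001]
contact_force: [-1.9, 0.5, -1.0]
gripper_width: 0.03
grasp_force: 0.0
```

Run:
```python
from h import *
print(go([.5463,-.0806,.064],.124)); 
for c in("top","wrist"):
    p,d=env.read_camera(c);print([(np.round(r["xyz"],4),r["confidence"]) for r in env.pinpoint(c,"lid_handle")])
print(pose()[0]["eef_pos"])
cv2.imwrite("pics/w1.png",p[:,:,::-1])
```

```text
(array([-0.001,  0.009,  0.545]), 'spin', np.float64(-0.001))
[]
[(array([ 0.547 , -0.0777,  0.063 ]), 0.77)]
[ 0.5463168  -0.07780281  0.14991856]
```

View pics/w1.png

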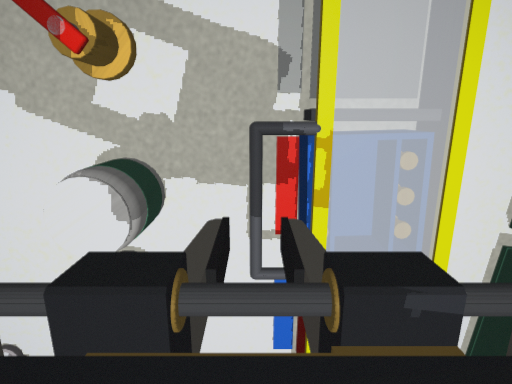

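The wrist view shows the fingers straddling the handle bar (column 255, rows 125–275), with the bar centred between the jaws.

Emit:
servo_tool(increments=[0,0,0.2,0,30,0,0,0.4,0,30,0,0,0.57,0,30,0,0,0.57,0,0,0,0,0.57,0,0])

```text
t: 3.98
eef_pos: [0.5457, -0.0773, 0.0643]
orientation: [-0.001, 0.659, 0.752, -0.0]
contact_force: [0.8, 0.7, 0.4]
gripper_width: 0.0188
grasp_force: 0.0
```

Emit:
servo_tool(increments=[0,0,0,0,0,0,0,0,0,0,0,0,0,0,0])

```text
t: 4.23
eef_pos: [0.5461, -0.0778, 0.0657]
orientation: [0.0, 0.66, 0.751, 0.0]
contact_force: [-5.6, 0.4, 5.8]
gripper_width: 0.009
grasp_force: 20.0
```

Gripped; opening along the arc.

Emit:
servo_tool(increments=[0,0.008,-0.126,0,0,0,0.03,-0.25,0,0,0,0.068,-0.371,0,0,0,0.119,-0.486,0,0,0,0.184,-0.595,0,0])

```text
t: 4.65
eef_pos: [0.5734, -0.0744, 0.1556]
orientation: [0.0, 0.66, 0.751, 0.0]
contact_force: [0.9, 0.4, -4.3]
gripper_width: 0.0093
grasp_force: 20.0
```

Emit:
servo_tool(increments=[0,0.077,-0.1,0,0,0,0.166,-0.19,0,0,0,0.265,-0.268,0,0,0,0.373,-0.334,0,0,0,0.487,-0.387,0,0])

```text
t: 5.07
eef_pos: [0.6469, -0.0653, 0.2146]
orientation: [0.001, 0.66, 0.751, 0.001]
contact_force: [-1.1, -2.8, 0.4]
gripper_width: 0.0093
grasp_force: 20.0
```

Emit:
servo_tool(increments=[0,0.13,-0.041,0,0,0,0.265,-0.065,0,0,0,0.402,-0.071,0,0,0,0.538,-0.06,0,0,0,0.652,-0.036,0,0])

```text
t: 5.48
eef_pos: [0.7453, -0.0529, 0.2196]
orientation: [0.002, 0.66, 0.751, 0.001]
contact_force: [-0.3, -3.6, 0.1]
gripper_width: 0.0094
grasp_force: 20.0
```

Emit:
servo_tool(increments=[0,0,0,0,20,0,0,0,0,30,0,0,0,0,30,0,0,-0.2,0,30,0,0,-0.4,0,30])

```text
t: 5.9
eef_pos: [0.7409, -0.0524, 0.276]
orientation: [-0.002, 0.66, 0.751, -0.001]
contact_force: [0.8, 0.4, 0.1]
gripper_width: 0.0302
grasp_force: 0.0
```

Run:
```python
from h import *
p,d=env.read_camera("top");print([(np.round(r["xyz"],4),r["confidence"]) for r in env.pinpoint("top","lid_handle")])
p,d=env.read_camera("scene");print([(np.round(r["xyz"],4),r["confidence"]) for r in env.pinpoint("scene","lid_handle")])
cv2.imwrite("pics/s2.png",cv2.resize(p[150:270,140:340,::-1],(800,480)))
```

```text
[]
[(array([ 0.7484, -0.052 ,  0.2158]), 0.97)]
```

View pics/s2.png

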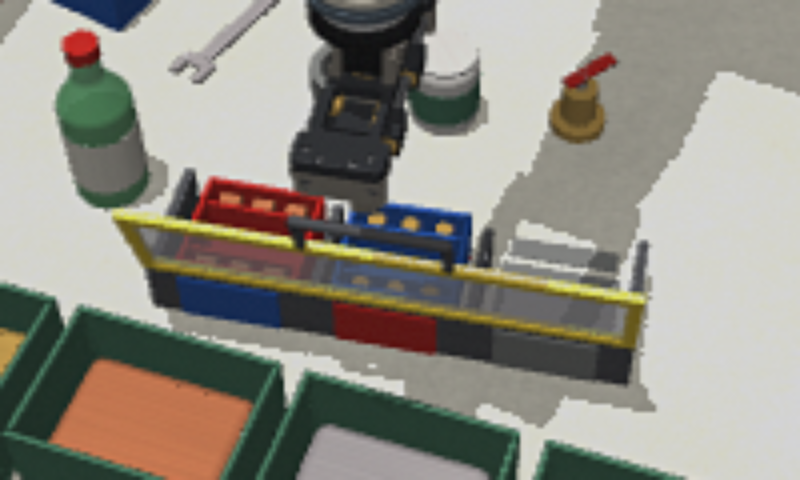

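Scene crop: the lid leans back on its stop (handle at crop (370,245), measured 0.104 behind the rack origin, against 0.101 expected). The red bin is at (260,215), the blue bin at (405,235), and the grey bay is empty. Next I pull back and turn the tool so it can spread across the bins.

Emit:
servo_tool(increments=[0,-0.2,0,0.035,40,0,-0.4,0,0.07,50,0,-0.6,0,0.11,50,0,-0.8,0,0.15,50,0,-0.9,0,0.19,50])

```text
t: 6.52
eef_pos: [0.6047, -0.07, 0.2755]
orientation: [-0.001, 0.853, 0.522, -0.001]
contact_force: [0.8, -0.2, -0.0]
gripper_width: 0.0501
grasp_force: 0.0
```

Emit:
servo_tool(increments=[0,0,0,0.04,50,0,0,0,0.08,50,0,0,0,0.12,50,0,0,0,0.16,50,0,0,0,0.19,50])

```text
t: 6.93
eef_pos: [0.6078, -0.0697, 0.2757]
orientation: [-0.0, 0.969, 0.248, -0.001]
contact_force: [0.4, -0.6, -0.2]
gripper_width: 0.0498
grasp_force: 0.0
```

Emit:
servo_tool(increments=[0,0,0,0.04,50,0,0,0,0.08,50,0,0,0,0.12,50,0,0,0,0.12,50])

```text
t: 7.27
eef_pos: [0.6079, -0.0697, 0.2757]
orientation: [-0.0, 0.998, 0.062, -0.001]
contact_force: [0.4, 0.7, -1.0]
gripper_width: 0.0504
grasp_force: 0.0
```

```bash
cat >> h.py <<'E'
O=np.array([.6455,-.0682]);YAW=.124;C,S=np.cos(YAW),np.sin(YAW)
def W(x,y,z): return [O[0]+C*x-S*y,O[1]+S*x+C*y,z]
def rk(p): q=np.array(p[:2])-O;return np.round([C*q[0]+S*q[1],-S*q[0]+C*q[1],p[2]],4)
E
python3 - <<'E'
from h import *
s,_=pose();print(s["eef_pos"],rk(s["eef_pos"]),s["joint_positions"],go(W(-.02,0,.2),.124-np.pi/2))
for c in("top","wrist","scene"):
    p,d=env.read_camera(c)
    for n in("bin_blue","bin_red","bay_red","bay_blue","bay_grey"):print(c,n,[(rk(r["xyz"]),round(r["confidence"],2)) for r in env.pinpoint(c,n)])
    if c=="wrist":cv2.imwrite("pics/w3.png",p[:,:,::-1])
E
```

```text
[ 0.60791251 -0.06971183  0.27574779] [-0.0375  0.0031  0.2757] [-1.16644455e-01  2.97487057e-01  1.61556764e+00  3.36884734e-05
  1.23036719e+00  1.32941642e+00] (array([0.117, 0.021, 0.505]), 'spin', np.float64(0.0))
top bin_blue [(array([-0.0064,  0.0015, -0.0013]), 0.65), (array([-0.3312, -0.3935,  0.002 ]), 0.58)]
top bin_red [(array([-0.0056, -0.1328,  0.0021]), 0.9)]
top bay_red []
top bay_blue [(array([-0.0687, -0.2989,  0.0007]), 0.24)]
top bay_grey [(array([-0.0025,  0.1429, -0.003 ]), 0.77)]
wrist bin_blue [(array([-0.0058,  0.0005, -0.0007]), 0.68), (array([-0.33  , -0.3933,  0.0006]), 0.43)]
wrist bin_red [(array([-0.0044, -0.1443,  0.0006]), 0.93)]
wrist bay_red []
wrist bay_blue []
wrist bay_grey []
scene bin_blue [(array([-0.3305, -0.3936, -0.002 ]), 0.8), (array([-0.0094,  0.0016, -0.0039]), 0.72), (array([-0.2344,  0.1323,  0.0017]), 0.71), (array([ 0.0061,  0.5185, -0.0032]), 0.56)]
scene bin_red [(array([-0.0019, -0.14  , -0.0031]), 0.8)]
scene bay_red [(array([-0.0017,  0.0033,  0.0038]), 0.62)]
scene bay_blue [(array([-0.0013, -0.1383, -0.0009]), 0.67)]
scene bay_grey [(array([-0.0025,  0.1415,  0.003 ]), 0.72)]
```

View pics/w3.png

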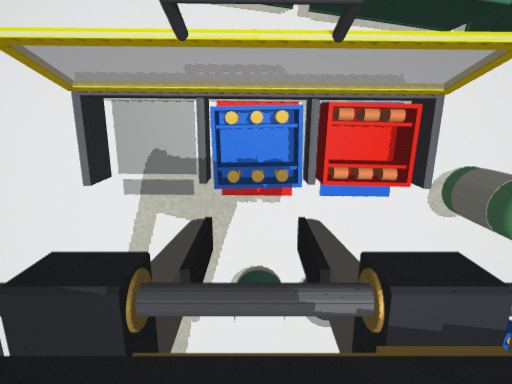

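Wrist view: the blue bin (258,147) stands nearly square in the middle bay, with its empty middle compartment visible. The red bin is at (368,145) and the grey bay is empty. Going down into the blue bin and spreading the fingers.

Emit:
servo_tool(increments=[0.1,0.014,0.2,0,50,0.21,0.014,0.45,0,50,0.21,0.014,0.7,0,50,0.21,0.014,0.9,0,50,0.21,0.014,1,0,50], grip_force=15)

```text
t: 8.58
eef_pos: [0.6384, -0.0675, 0.1224]
orientation: [-0.0, 0.998, 0.065, -0.003]
contact_force: [-0.0, -0.5, 0.6]
gripper_width: 0.0496
grasp_force: 0.0
```

Emit:
servo_tool(increments=[0,0,0.2,0,50,0,0,0.4,0,50,0,0,0.55,0,50,0,0,0.62,0,50,0,0,0.62,0,50])

```text
t: 9.0
eef_pos: [0.6389, -0.0676, 0.0313]
orientation: [-0.0, 0.998, 0.065, -0.002]
contact_force: [-1.4, -0.3, -0.1]
gripper_width: 0.0496
grasp_force: 0.0
```

Emit:
servo_tool(increments=[0,0,0,0,70,0,0,0,0,70,0,0,0,0,70,0,0,0,0,70])

```text
t: 9.33
eef_pos: [0.6419, -0.068, 0.0355]
orientation: [0.0, 0.998, 0.065, 0.001]
contact_force: [0.7, 0.2, 4.0]
gripper_width: 0.0699
grasp_force: 15.1
```

```bash
python3 -c "
from h import *
s,_=pose();print(rk(s['eef_pos']),s['wrist_torque'])"
```

```text
[-0.0036  0.0007  0.0355] [0.00468574 0.09198075 0.11922128]
```

Emit:
servo_tool(increments=[0,0,0,0,85,-0.12,0,0,0,85,-0.27,0,0,0,85,-0.42,0,0,0,85,-0.57,0,0,0,85])

```text
t: 9.75
eef_pos: [0.558, -0.0791, 0.0355]
orientation: [0.0, 0.998, 0.065, 0.003]
contact_force: [5.4, -0.1, 3.9]
gripper_width: 0.0694
grasp_force: 15.1
```

Emit:
servo_tool(increments=[-0.11,0,0,0,85,-0.18,0,0,0,85,-0.18,0,0,0,85])

```text
t: 10.0
eef_pos: [0.5287, -0.0828, 0.0354]
orientation: [0.0, 0.998, 0.065, 0.001]
contact_force: [-4.8, -3.3, 14.5]
gripper_width: 0.0697
grasp_force: 15.6
```

```bash
python3 -c "
from h import *
s,_=pose();print(rk(s['eef_pos']),s['wrist_torque'])
for c in('top','scene'):
    p,d=env.read_camera(c)
    if c=='top':cv2.imwrite('pics/t4.png',cv2.resize(p[120:260,200:440,::-1],(720,420)))
    for n in('bin_blue','bin_red'):print(c,n,[(rk(r['xyz']),round(r['confidence'],2)) for r in env.pinpoint(c,n)])
"
```

```text
[-1.177e-01 -1.000e-04  3.540e-02] [-0.35086387  0.87627105 -0.09176251]
top bin_blue [(array([-0.3284, -0.3908,  0.0026]), 0.73)]
top bin_red [(array([-0.0058, -0.1349,  0.0007]), 0.84)]
scene bin_blue [(array([-0.1206, -0.0007, -0.0017]), 0.92), (array([-0.3303, -0.3923, -0.0023]), 0.64), (array([-0.001 , -0.1412, -0.0023]), 0.64), (array([-0.0005,  0.0039,  0.0017]), 0.37)]
scene bin_red [(array([-0.003 , -0.1368, -0.0024]), 0.58)]
```

View pics/t4.png

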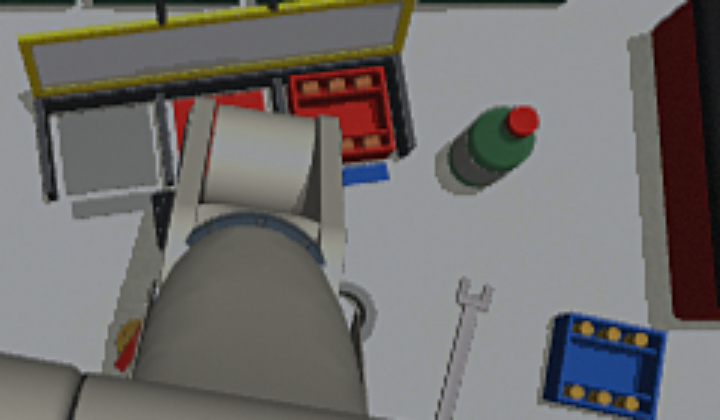

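The blue bin came out cleanly, still held by the hand at rack (-0.118, 0.000). The middle bay at crop (245,105) is empty, and the tin and tape are clear. Sliding it left into the spare bay.

Emit:
servo_tool(increments=[0.01,-0.1,0,0,85,0.02,-0.25,0,0,85,0.02,-0.4,0,0,85,0.02,-0.55,0,0,85,0.02,-0.7,0,0,85])

```text
t: 10.72
eef_pos: [0.5203, 0.022, 0.0355]
orientation: [0.001, 0.998, 0.065, 0.002]
contact_force: [0.7, -8.4, 10.0]
gripper_width: 0.0695
grasp_force: 15.4
```

Emit:
servo_tool(increments=[0,-0.13,0,0,85,0,-0.235,0,0,85,0,-0.235,0,0,85])

```text
t: 10.97
eef_pos: [0.515, 0.0595, 0.0352]
orientation: [-0.001, 0.998, 0.066, 0.002]
contact_force: [1.1, 5.8, 4.4]
gripper_width: 0.0694
grasp_force: 15.1
```

```bash
python3 -c "
from h import *
s,_=pose();print(rk(s['eef_pos']),s['wrist_torque'],go(W(-.01,.141,.0327),.124-np.pi/2))
p,d=env.read_camera('scene');cv2.imwrite('pics/s5.png',cv2.resize(p[150:270,140:340,::-1],(800,480)))
print([(rk(r['xyz']),round(r['confidence'],2)) for r in env.pinpoint('scene','bin_blue')])
"
```

```text
[-0.1137  0.1428  0.0352] [ 1.75915854  0.18847019 -0.08285301] (array([0.691, 0.017, 0.019]), 'spin', np.float64(0.002))
[(array([-0.1162,  0.1421, -0.    ]), 0.8), (array([-0.3305, -0.3926, -0.0008]), 0.74), (array([-0.2265, -0.0016, -0.0004]), 0.45)]
```

Emit:
servo_tool(increments=[0.1,0.01,0,0,85,0.25,0.01,0,0,85,0.4,0.01,0,0,85,0.55,0.01,0,0,85,0.67,0.01,0,0,85])

```text
t: 11.48
eef_pos: [0.6137, 0.0684, 0.0339]
orientation: [0.0, 0.998, 0.065, -0.001]
contact_force: [-6.9, -1.0, 6.5]
gripper_width: 0.0694
grasp_force: 15.2
```

Emit:
servo_tool(increments=[0,0,0,0,52,0,0,0,0,50,0,0,0,0,50,0,0,-0.25,0,50,0,0,-0.5,0,50])

```text
t: 11.9
eef_pos: [0.6096, 0.068, 0.1071]
orientation: [0.0, 0.998, 0.065, -0.004]
contact_force: [1.2, -0.9, 0.7]
gripper_width: 0.0539
grasp_force: 0.0
```

Emit:
servo_tool(increments=[0,0.2,-0.1,0,50,0,0.4,-0.1,0,50,0,0.6,-0.1,0,50,0,0.8,-0.1,0,50,0,1,-0.1,0,50])

```text
t: 12.32
eef_pos: [0.6312, -0.0813, 0.1239]
orientation: [-0.0, 0.998, 0.065, -0.001]
contact_force: [0.4, 0.6, -0.1]
gripper_width: 0.05
grasp_force: 0.0
```

```bash
python3 -c "
from h import *
s,_=pose();print(s['t'],rk(s['eef_pos']),go(W(-.004,-.14,.12),.124-np.pi/2))
for c in('wrist','scene'):
    p,d=env.read_camera(c)
    for n in('bin_blue','bin_red'):print(c,n,[(rk(r['xyz']),round(r['confidence'],2)) for r in env.pinpoint(c,n)])
"
```

```text
12.3167 [-0.0158 -0.0112  0.1239] (array([0.073, 0.859, 0.026]), 'spin', np.float64(0.002))
wrist bin_blue [(array([-0.0216,  0.138 ,  0.0009]), 0.59)]
wrist bin_red [(array([-0.0011, -0.14  ,  0.0038]), 0.73)]
scene bin_blue [(array([-0.0221,  0.1381, -0.0017]), 0.8), (array([-0.3306, -0.3935, -0.0036]), 0.6)]
scene bin_red [(array([-0.0018, -0.1382, -0.0043]), 0.89), (array([-0.2016,  0.442 ,  0.0007]), 0.72)]
```

Emit:
servo_tool(increments=[0.03,0.2,0,0,50,0.06,0.4,0,0,50,0.08,0.6,0,0,50,0.08,0.855,0,0,50,0.08,0.855,0,0,50])

```text
t: 13.03
eef_pos: [0.6624, -0.2098, 0.1239]
orientation: [0.001, 0.998, 0.065, 0.001]
contact_force: [0.2, -0.2, 0.1]
gripper_width: 0.0499
grasp_force: 0.0
```

Emit:
servo_tool(increments=[0,0,0.2,0,50,0,0,0.4,0,50,0,0,0.55,0,50,0,0,0.61,0,50,0,0,0.61,0,50])

```text
t: 13.45
eef_pos: [0.6598, -0.2037, 0.0298]
orientation: [-0.001, 0.998, 0.066, -0.002]
contact_force: [-0.3, 0.4, -0.5]
gripper_width: 0.0501
grasp_force: 0.0
```

Emit:
servo_tool(increments=[0,0,0,0,85,0,0,0,0,85,0,0,0,0,85,0,0,0,0,85])

```text
t: 13.78
eef_pos: [0.6628, -0.2056, 0.0341]
orientation: [0.0, 0.998, 0.065, 0.001]
contact_force: [0.5, 3.7, 4.1]
gripper_width: 0.0693
grasp_force: 15.2
```

```bash
python3 -c "
from h import *
s,_=pose();print(s['t'],rk(s['eef_pos']),go(W(-.115,-.14,.0327),.124-np.pi/2))"
```

```text
13.7833 [ 0.0002 -0.1385  0.0341] (array([-0.768,  0.005,  0.007]), 'spin', np.float64(0.002))
```

Emit:
servo_tool(increments=[-0.1,0,0,0,85,-0.25,0,0,0,85,-0.4,0,0,0,85,-0.55,0,0,0,85,-0.7,0,0,0,85])

```text
t: 14.2
eef_pos: [0.5589, -0.2201, 0.0341]
orientation: [0.001, 0.998, 0.065, 0.002]
contact_force: [4.5, 0.7, 3.3]
gripper_width: 0.0694
grasp_force: 15.1
```

Emit:
servo_tool(increments=[-0.07,0,0,0,85,-0.07,0,0,0,85])

```text
t: 14.37
eef_pos: [0.5459, -0.2215, 0.034]
orientation: [0.0, 0.998, 0.065, 0.0]
contact_force: [-8.1, -2.5, 12.2]
gripper_width: 0.0693
grasp_force: 15.5
```

```bash
python3 -c "
from h import *
s,_=pose();print(s['t'],rk(s['eef_pos']),go(W(-.115,.0,.0327),.124-np.pi/2))
for c in('scene',):
    p,d=env.read_camera(c)
    for n in('bin_blue','bin_red'):print(c,n,[(rk(r['xyz']),round(r['confidence'],2)) for r in env.pinpoint(c,n)])
"
```

```text
14.3667 [-0.1178 -0.1399  0.034 ] (array([ 0.024, -0.932,  0.008]), 'spin', np.float64(0.002))
scene bin_blue [(array([-0.3289, -0.3935, -0.0012]), 0.92), (array([-0.021 ,  0.1382, -0.0044]), 0.71)]
scene bin_red [(array([-0.1198, -0.1418, -0.0022]), 0.83)]
```

Emit:
servo_tool(increments=[0.01,-0.1,0,0,85,0.02,-0.25,0,0,85,0.02,-0.4,0,0,85,0.02,-0.55,0,0,85,0.02,-0.7,0,0,85])

```text
t: 14.93
eef_pos: [0.5386, -0.1167, 0.0341]
orientation: [0.001, 0.998, 0.065, 0.002]
contact_force: [0.4, -6.2, 6.4]
gripper_width: 0.0693
grasp_force: 15.3
```

Emit:
servo_tool(increments=[0,-0.13,0,0,85,0,-0.233,0,0,85,0,-0.233,0,0,85])

```text
t: 15.18
eef_pos: [0.5334, -0.0796, 0.034]
orientation: [0.0, 0.998, 0.066, 0.002]
contact_force: [-0.9, 7.9, 10.3]
gripper_width: 0.0691
grasp_force: 15.4
```

```bash
python3 -c "
from h import *
s,_=pose();print(s['t'],rk(s['eef_pos']),go(W(0,.001,.0327),.124-np.pi/2))
for c in('scene',):
    p,d=env.read_camera(c)
    for n in('bin_blue','bin_red'):print(c,n,[(rk(r['xyz']),round(r['confidence'],2)) for r in env.pinpoint(c,n)])
"
```

```text
15.1833 [-0.1126  0.0026  0.034 ] (array([0.751, 0.016, 0.011]), 'spin', np.float64(0.002))
scene bin_blue [(array([-0.333 , -0.3923, -0.0018]), 0.98), (array([-0.0192,  0.1386, -0.002 ]), 0.67), (array([-0.1976,  0.4446, -0.0007]), 0.39)]
scene bin_red [(array([-0.1154,  0.005 , -0.0004]), 0.68)]
```

Emit:
servo_tool(increments=[0.1,0.015,0,0,85,0.25,0.015,0,0,85,0.4,0.015,0,0,85,0.55,0.015,0,0,85,0.68,0.015,0,0,85])

```text
t: 15.75
eef_pos: [0.6341, -0.0705, 0.0333]
orientation: [0.0, 0.998, 0.065, -0.0]
contact_force: [-6.3, -1.1, 8.7]
gripper_width: 0.0692
grasp_force: 15.4
```

Emit:
servo_tool(increments=[0.06,0,0,0,85,0.1,0,0,0,85,0.12,0,0,0,85])

```text
t: 16.0
eef_pos: [0.6506, -0.0683, 0.0332]
orientation: [0.0, 0.998, 0.065, -0.001]
contact_force: [-10.3, -1.1, 13.9]
gripper_width: 0.0694
grasp_force: 15.6
```

```bash
python3 -c "
from h import *
s,_=pose();print(s['t'],rk(s['eef_pos']),s['contact_force'])
for c in('scene',):
    p,d=env.read_camera(c)
    for n in('bin_blue','bin_red'):print(c,n,[(rk(r['xyz']),round(r['confidence'],2)) for r in env.pinpoint(c,n)])
"
```

```text
16.0 [ 0.005  -0.0007  0.0332] [-10.28315509  -1.11444183  13.93259988]
scene bin_blue [(array([-0.0198,  0.1374, -0.0021]), 0.93), (array([-0.3301, -0.3922, -0.0042]), 0.68)]
scene bin_red [(array([-0.0011, -0.0025,  0.0012]), 0.57)]
```

Emit:
servo_tool(increments=[0.015,0,0,0,85,0.03,0,0,0,85,0.03,0,0,0,85])

```text
t: 16.4
eef_pos: [0.6523, -0.0682, 0.033]
orientation: [0.0, 0.998, 0.066, -0.003]
contact_force: [-14.8, -3.0, 15.3]
gripper_width: 0.0696
grasp_force: 15.7
```

Emit:
servo_tool(increments=[0,0,0,0,52,0,0,0,0,50,0,0,0,0,50,0,0,-0.25,0,50,0,0,-0.5,0,50])

```text
t: 16.82
eef_pos: [0.6534, -0.0676, 0.1061]
orientation: [-0.0, 0.998, 0.065, -0.003]
contact_force: [1.4, 0.1, 0.6]
gripper_width: 0.0534
grasp_force: 0.0
```

Emit:
servo_tool(increments=[-0.04,-0.2,-0.1,0,50,-0.08,-0.4,-0.1,0,50,-0.12,-0.6,-0.1,0,50,-0.16,-0.8,-0.1,0,50,-0.19,-0.92,-0.1,0,50])

```text
t: 17.23
eef_pos: [0.6083, 0.0677, 0.1228]
orientation: [-0.0, 0.998, 0.066, 0.0]
contact_force: [0.8, 0.2, 0.2]
gripper_width: 0.05
grasp_force: 0.0
```

```bash
python3 -c "
from h import *
for c in('top','scene'):
    p,d=env.read_camera(c)
    for n in('bin_blue','bin_red','lid_handle','bay_red'):print(c,n,[(rk(r['xyz']),round(r['confidence'],2)) for r in env.pinpoint(c,n)])
s,_=pose();print(s['t'],rk(s['eef_pos']),go(W(-.019,.138,.0327),.124-np.pi/2))
"
```

```text
top bin_blue [(array([-0.3316, -0.3922,  0.0026]), 0.6)]
top bin_red [(array([0.0005, 0.004 , 0.0037]), 0.87)]
top lid_handle [(array([0.1025, 0.0038, 0.2148]), 0.97)]
top bay_red [(array([-0.0017, -0.1379, -0.    ]), 0.55), (array([-0.0015,  0.0006,  0.0007]), 0.48)]
scene bin_blue [(array([-0.0185,  0.141 , -0.0052]), 0.96), (array([-0.3306, -0.3916, -0.0029]), 0.88)]
scene bin_red [(array([ 0.0017, -0.0014, -0.0024]), 0.73)]
scene lid_handle [(array([0.1018, 0.003 , 0.2172]), 0.83)]
scene bay_red [(array([-0.0037,  0.0028,  0.0018]), 0.72)]
17.7333 [-0.0191  0.1362  0.1222] (array([ 0.001, -0.012,  0.597]), 'spin', np.float64(0.002))
```

Red is home. Next, the blue bin: lower, spread, pull out.

Emit:
servo_tool(increments=[0,-0.012,0.2,0,50,0,-0.012,0.4,0,50,0,-0.012,0.55,0,50,0,-0.012,0.6,0,50,0,-0.012,0.6,0,50])

```text
t: 18.15
eef_pos: [0.6078, 0.0667, 0.0303]
orientation: [0.0, 0.998, 0.065, -0.002]
contact_force: [0.1, 0.7, 0.3]
gripper_width: 0.05
grasp_force: 0.0
```

Emit:
servo_tool(increments=[0,0,0,0,85,0,0,0,0,85,0,0,0,0,85,0,0,0,0,85])

```text
t: 18.48
eef_pos: [0.6104, 0.0675, 0.0338]
orientation: [-0.0, 0.998, 0.065, 0.001]
contact_force: [-0.1, 0.1, 4.0]
gripper_width: 0.0692
grasp_force: 15.1
```

Emit:
servo_tool(increments=[-0.1,0,0,0,85,-0.25,0,0,0,85,-0.4,0,0,0,85,-0.55,0,0,0,85,-0.63,0,0,0,85])

```text
t: 18.9
eef_pos: [0.5161, 0.055, 0.0338]
orientation: [-0.0, 0.998, 0.065, 0.002]
contact_force: [3.2, 0.6, -1.6]
gripper_width: 0.0692
grasp_force: 14.9
```

Emit:
servo_tool(increments=[0,0,0,0,85])

```text
t: 18.98
eef_pos: [0.5141, 0.0548, 0.0337]
orientation: [0.0, 0.998, 0.065, 0.0]
contact_force: [-7.4, -1.8, 14.4]
gripper_width: 0.0695
grasp_force: 15.6
```

```bash
python3 -c "
from h import *
for c in('scene',):
    p,d=env.read_camera(c)
    for n in('bin_blue','bin_red'):print(c,n,[(rk(r['xyz']),round(r['confidence'],2)) for r in env.pinpoint(c,n)])
s,_=pose();print(s['t'],rk(s['eef_pos']),go(W(-.115,-.14,.0327),.124-np.pi/2))
"
```

```text
scene bin_blue [(array([-0.1205,  0.1382, -0.0046]), 0.78), (array([-0.3298, -0.3945, -0.0005]), 0.61)]
scene bin_red [(array([ 0.0025, -0.0019, -0.0032]), 0.46)]
19.1333 [-0.1151  0.1383  0.0337] (array([-0.012,  1.855,  0.007]), 'spin', np.float64(0.002))
```

Emit:
servo_tool(increments=[0,0.1,0,0,85,0,0.23,0,0,85,0,0.37,0,0,85,0,0.52,0,0,85,0,0.67,0,0,85])

```text
t: 19.55
eef_pos: [0.53, -0.0445, 0.0338]
orientation: [-0.0, 0.998, 0.065, 0.001]
contact_force: [0.3, 8.8, 8.8]
gripper_width: 0.069
grasp_force: 15.3
```

Emit:
servo_tool(increments=[0,0.15,0,0,85,0,0.3,0,0,85,0,0.45,0,0,85,0,0.6,0,0,85,0,0.75,0,0,85])

```text
t: 19.97
eef_pos: [0.5443, -0.1564, 0.0338]
orientation: [-0.0, 0.998, 0.065, 0.001]
contact_force: [-1.1, 9.5, 10.1]
gripper_width: 0.0689
grasp_force: 15.4
```

Emit:
servo_tool(increments=[0,0.15,0,0,85,0,0.3,0,0,85,0,0.4,0,0,85,0,0.435,0,0,85,0,0.435,0,0,85])

```text
t: 20.38
eef_pos: [0.5531, -0.2227, 0.0337]
orientation: [0.001, 0.998, 0.065, 0.001]
contact_force: [-0.5, -3.5, 4.2]
gripper_width: 0.0691
grasp_force: 15.1
```

```bash
python3 -c "
from h import *
for c in('scene',):
    p,d=env.read_camera(c)
    for n in('bin_blue','bin_red'):print(c,n,[(rk(r['xyz']),round(r['confidence'],2)) for r in env.pinpoint(c,n)])
s,_=pose();print(s['t'],rk(s['eef_pos']),go(W(0.005,-.14,.0327),.124-np.pi/2))
"
```

```text
scene bin_blue [(array([-0.1161, -0.1407, -0.0013]), 0.8), (array([-3.306e-01, -3.933e-01,  2.000e-04]), 0.61), (array([-0.0025,  0.0023, -0.0008]), 0.51)]
scene bin_red [(array([ 0.0023, -0.0002, -0.0035]), 0.6)]
20.5333 [-0.1108 -0.1414  0.0334] (array([ 0.772, -0.004,  0.007]), 'spin', np.float64(0.002))
```

Emit:
servo_tool(increments=[0.1,-0.005,0,0,85,0.25,-0.005,0,0,85,0.4,-0.005,0,0,85,0.55,-0.005,0,0,85,0.68,-0.005,0,0,85])

```text
t: 20.95
eef_pos: [0.6528, -0.2061, 0.0322]
orientation: [-0.0, 0.998, 0.065, -0.001]
contact_force: [-4.9, -0.9, 2.1]
gripper_width: 0.0691
grasp_force: 15.0
```

Emit:
servo_tool(increments=[0.05,0,0,0,85,0.09,0,0,0,85,0.11,0,0,0,85,0.13,0,0,0,85,0.13,0,0,0,85])

```text
t: 21.37
eef_pos: [0.6678, -0.2042, 0.0318]
orientation: [-0.001, 0.998, 0.066, -0.004]
contact_force: [-13.0, -0.7, 8.3]
gripper_width: 0.0688
grasp_force: 15.3
```

```bash
python3 -c "
from h import *
for c in('scene',):
    p,d=env.read_camera(c)
    for n in('bin_blue','bin_red'):print(c,n,[(rk(r['xyz']),round(r['confidence'],2)) for r in env.pinpoint(c,n)])
s,_=pose();print(s['t'],rk(s['eef_pos']),s['contact_force'])
"
```

```text
scene bin_blue [(array([ 0.0038, -0.1374, -0.0029]), 0.62)]
scene bin_red [(array([-0.2367, -0.1061,  0.    ]), 0.74), (array([ 0.0018, -0.0013, -0.0013]), 0.72)]
21.5167 [ 0.0053 -0.1376  0.0318] [-11.87437857  -1.32814007   6.41633101]
```

Blocked by the wall with 12 N. Releasing and retreating.

Emit:
servo_tool(increments=[0,0,0,0,52,0,0,0,0,50,0,0,0,0,50,0,0,-0.25,0,50,0,0,-0.6,0,50])

```text
t: 21.93
eef_pos: [0.6688, -0.2034, 0.1089]
orientation: [-0.001, 0.998, 0.065, -0.003]
contact_force: [1.5, -0.6, -1.1]
gripper_width: 0.0535
grasp_force: 0.0
```

Emit:
servo_tool(increments=[-0.1,-0.1,-0.25,0,50,-0.2,-0.3,-0.5,0,50,-0.4,-0.4,-0.7,0,50,-0.6,-0.4,-0.8,0,50,-0.8,-0.4,-0.8,0,50])

```text
t: 22.35
eef_pos: [0.5454, -0.1596, 0.2359]
orientation: [0.001, 0.998, 0.066, 0.003]
contact_force: [1.4, -1.0, 1.0]
gripper_width: 0.0498
grasp_force: 0.0
```

Run:
```python
from h import *
for c in('scene','top','wrist'):
    p,d=env.read_camera(c)
    if c=="wrist":cv2.imwrite("pics/w9.png",p[:,:,::-1])
    for n in('bin_blue','bin_red','lid_handle'):print(c,n,[(rk(r['xyz']),round(r['confidence'],2)) for r in env.pinpoint(c,n)])
    if c=="scene":
        for n in("tin","tape","valve","spray","thinner","tee","wrench"):print(n,[np.round(r["xyz"],3).tolist() for r in env.pinpoint(c,n)][:2])
s,R=pose();print(s['t'],rk(s['eef_pos']))
```

```text
scene bin_blue [(array([-0.3301, -0.3933, -0.0027]), 0.68)]
scene bin_red [(array([-0.0003, -0.0023, -0.0032]), 0.76)]
scene lid_handle [(array([0.1068, 0.0017, 0.217 ]), 0.72)]
tin [[0.419, -0.102, -0.001]]
tape [[0.423, -0.2, -0.002]]
valve [[0.395, 0.031, -0.002]]
spray [[0.584, 0.447, 0.002]]
thinner [[0.615, -0.372, -0.002], [0.703, -0.063, 0.06]]
tee [[0.395, 0.348, 0.002]]
wrench [[0.394, 0.348, 0.001], [0.368, -0.335, 0.002]]
top bin_blue [(array([-0.3299, -0.3934,  0.0014]), 0.83)]
top bin_red [(array([0.0015, 0.0041, 0.0016]), 0.77), (array([-0.0023,  0.1413,  0.001 ]), 0.62)]
top lid_handle [(array([0.1088, 0.0026, 0.2161]), 0.81)]
wrist bin_blue [(array([ 0.0017, -0.1422,  0.0004]), 0.58)]
wrist bin_red [(array([-0.0009, -0.0052,  0.0026]), 0.78)]
wrist lid_handle []
23.3 [-0.1108 -0.0791  0.2314]
```

View pics/w9.png

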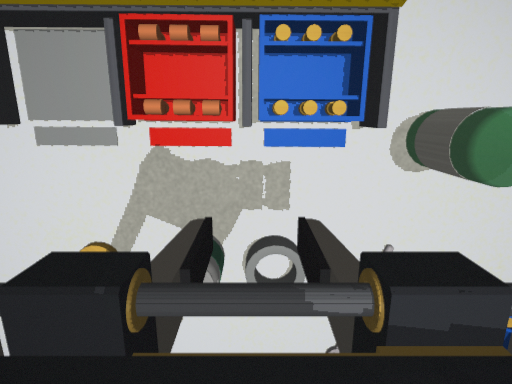

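The wrist view shows the red bin (180,68) above the red tape and the blue bin (313,68) above the blue tape. Both are square and fully back, the bystanders are unmoved and the lid is open.

```bash
python3 -c "
from plant import env
print(env.sign_off())"
```

```text
the job is handed in; nothing more can be done
None
```

I opened the lid onto its stop, swapped the bins so each stands square and fully back in its own-colour bay with the bystanders in place, and handed the job in at about 23 s; the sign-off returned no verdict.

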